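# Open the large drilling jig's plunger-locked cover

### The job

Open the larger of the two drilling jigs on the bench, so that the pine block in it can be taken out: pull up the spring plunger knob on its sliding cover, slide the cover fully open, off the block and over the jig's bare end (towards the robot), and let the plunger drop home in its notch there so that the cover stays open. Leave the smaller jig shut.

Things in the scene. Friction and masses are not known exactly. Their poses are not given: they have to be found in the camera images.
- jig: The LARGER jig, bolted down: grey steel, 270 mm long (its x), 150 mm wide (y). Origin: centre of its underside. Steel guide strips along both long sides, tops 55 mm up, inner edges 56 mm from the centre line. Aluminium cover 140 mm long with four low drill bushings, top 50 mm up; it hides the pine block at x = +30 to +122 mm and slides open towards the jig's -x, roughly towards the robot.
- jig_knob (a point): Centre of the larger jig's black plunger knob, on the cover: an upright cylinder 30 mm across, 26 mm tall, gripped from above at any yaw. Shut, it stands at x = +10 mm, y = 0 of the jig, 77 mm up, 27 mm above the cover's top. Below it a steel collar 24 mm across, 12 mm tall. Its axes are the jig's: x along the jig, z up. It moves with knob and cover.
- jig_cover (a joint): Slide of the larger jig's cover in m: 0 shut, 0.105 fully open at its stop, growing as cover and knob move along the jig's -x. While the plunger's pin is down in its hole the cover cannot move (1.5 mm play); freed, it slides with about 3 N and stays where it is left.
- jig_plunger (a joint): Lift of that plunger in m: 0 down, 0.016 pulled up to its stop. A spring pushes it down, 5 N at the bottom, 11 N at the top. The cover is free above 0.009: hold it 11 to 15 mm up while sliding. Let go between hole and notch it rests at 0.009; it drops home to 0 in the open notch wherever the cover's slide is 0.086 to 0.105.
- smalljig_knob (a point): Centre of the knob of the SMALLER jig, to be left alone: same mechanism and same knob size, on a jig 203 mm long and 100 mm wide with one drill bushing, bolted down beside the larger one. Which of the two is left and which is right varies.

How it is judged:
By the outcome, as a careful person would: the job done as asked, in the order asked, and still so for the second after the job is handed in, with the robot touching nothing.
It also fails if it takes over 32 s, if anything falls off the work surface, if the arm or the gripper's body presses on something with over 40 N, if the wrist force passes 120 N, or if a joint passes its speed limit or range.

### The arm

A 6-joint arm with a two-finger parallel gripper is mounted at the origin on the work surface. World frame = base frame: x ahead of the robot, y to its left, z up, the work surface at z = 0. Lengths are in mm, angles in rad, forces in N, time in s.
With the tool pointing down it reaches from about 400 to 925 mm from the base axis. Payload 12.5 kg.
Tool frame: the origin (TCP) lies at the very end of the fingers, on their centre line; the grasp point (between the pads) lies 19 mm behind it; z points along the fingers, x is the direction in which the jaws open and shut, and the axes are right-handed (so a half turn about z gives the same grasp; the last joint's range is limited). The gripper opens to 95 mm and grips with 3 to 60 N. Pads are 20 mm wide; open, the fingers measure 119 mm over their backs; the gripper's body (75 mm by 180 mm) begins 59 mm behind the grasp point.
Start: joints at [-1.259, 0.491, 1.559, -0, 1.092, -0.106], TCP at [253.618, -571.248, 214.661] pointing down, gripper open.
Joint ranges: [-3.1, 3.1], [-0.84, 2.19], [0.05, 2.79], [-1.13, 4.28], [0.06, 2.93], [-2.69, 2.69]. Speed limits (rad/s): [2.22, 2.22, 2.79, 3.14, 3.14, 3.14].

### API

Orientations are given as [roll, pitch, yaw] about the fixed x, y, z axes, in that order (R = Rz(yaw) Ry(pitch) Rx(roll)).
In Python, from cell import state, viewer, ticket, look_for, regions_of gives the robot as it stands.
- The arm moves only by the shell command python3 -m inch 'ROWS'. ROWS is JSON, a list of rows, each a list of 7 numbers: the turn, a rotation vector about the world's x, y, z in degrees, then the shift along the world's x, y, z in mm, then the opening, from -1 (shut) to 1 (fully open). In form: [[rx, ry, rz, tx, ty, tz, hand], ...]. A call has 1 to 10 rows; each row shifts and turns the commanded pose from where the row before left it; what a row does not reach is not made up. A row lasts 1/10 s, in which the tool goes at most 50 mm and 8.59 degrees, less where a joint would pass 70% of its speed; a pose out of reach is approached as far as the arm can. A call with a gripper value outside its range is refused whole. The fingers move at their own pace and stop on an object; the grip force is fixed at half the most. Time passes only in rows, so rows that do not move let the fingers close. It gives the time, the measured TCP pose, the force and the opening at its end, in the units of the state.
- state(): the state, without advancing time (a new reading comes with each control period).
- viewer.read_camera(name): name is "scene" or "top" or "wrist"; returns a dict with "color" (420x560x3 uint8, red, green, blue), "depth" (420x560 float32, mm along the optical axis (not along the pixel's ray), 0 where there is no reading), "fx", "fy", "cx", "cy" (pixels), "position" and "orientation" of the camera in the world. Camera axes: x right, y down, z forward; pixel columns grow to the right and rows downward; lengths in mm; the calibration is good to about 2 mm. The wrist camera is an equidistant fisheye: a pixel r from the principal point sees the ray r / f radians off the axis. A picture is of the moment at which its call begins.
- ticket.job_done(): hands the job in, once; it reports no verdict.
Trained networks look in the newest picture that a camera, given by its name, has taken for a name from the list of things; names that differ only in an ending like _2 or _b are one class to them, and where a whole thing is asked for, a point or a joint stands for the part that bears it (a point fixed in the world has none). Each returns a list of dicts, best first, with "score" (0 to 1); they miss things now and then, are a little off and sometimes report something else, mostly with a low value. They report only what shows in the picture. A call takes as long as a camera call.
- look_for(name, camera): "box" ([left, top, right, bottom] as shares, 0 to 1, of the picture: columns of its width, rows of its height, round what is visible of it).
- regions_of(name, camera): "pixels" (420x560 bool, what is visible of it) and "box" ([left, top, right, bottom] as shares, 0 to 1, of the picture: columns of its width, rows of its height, round what is visible of it).
The state is a dict: "t": time; "joints": joint angles; "qvel": joint speeds; "tau": joint torques, N m; "eef_pos": TCP position; "tcp_rot": TCP orientation; "ft_force": force on the tool from outside, world axes, zero at the start; "moment": the same for the moment, N m; "opening": opening from 0.0 (shut) to 1.0 (fully open).
Only numpy, scipy, OpenCV 4.12 (cv2) and the standard library are available. Lean on these libraries where they do the work, as an engineer would, in place of code of your own. Each camera call takes 0.05 s, during which the arm holds its last target. There are 200 camera calls.

## Working session

There is one attempt and no reset: what is moved stays moved. The work goes in short steps, Python scripts to look and compute and a shell command to move; the robot and the scene stay as the last step left them, time stands still between calls to the robot, and variables do not carry over. Pictures are saved under pics/ and viewed, on a budget of 10 in all, crops included, one or two more only if the job needs it, and the job is handed in when it is done.

```bash
mkdir -p pics
cat > h.py <<'E'
import numpy as np, cv2
from scipy.spatial.transform import Rotation as R
from cell import state, viewer, ticket, look_for, regions_of
def cam(n):
    c=viewer.read_camera(n); return c
def rot(c):
    o=np.array(c["orientation"],float)
    if o.shape==(3,3): return o
    return R.from_quat(o).as_matrix() if o.size==4 else R.from_euler('xyz',o).as_matrix()
def cloud(c):
    d=c["depth"]; v,u=np.mgrid[:d.shape[0],:d.shape[1]]
    p=np.stack([(u-c["cx"])/c["fx"]*d,(v-c["cy"])/c["fy"]*d,d],-1)
    return p@rot(c).T+np.array(c["position"])
E
python3 - <<'E'
from h import *
print(state())
for n in("top","scene"):
    c=cam(n); print(n,c["position"],c["orientation"],c["fx"])
    P=cloud(c)
    im=c["color"][...,::-1].copy()
    for k in("jig","jig_knob","smalljig_knob"):
        for r in regions_of(k,n)[:3]:
            m=r["pixels"]&(c["depth"]>0); q=P[m]
            b=np.array(r["box"])*[560,420,560,420]
            print(k,round(r["score"],2),b.round(),m.sum(),np.median(q,0).round(1),np.percentile(q[:,2],[5,95]).round())
            if k=="jig_knob" or k=="smalljig_knob":
                t=q[q[:,2]>np.percentile(q[:,2],95)-6]; print("  top",t.mean(0).round(1),len(t), (t.min(0)).round(), t.max(0).round())
            if k=="jig":
                s=q[abs(q[:,2]-55)<3]; print("  strip rect",cv2.minAreaRect(s[:,:2].astype(np.float32)))
                s=q[abs(q[:,2]-50)<14]; print("  rect",cv2.minAreaRect(s[:,:2].astype(np.float32)))
    cv2.imwrite(f"pics/{n}1.png",im)
E
```

```text
{'t': 0.0, 'joints': array([-1.25860925e+00,  4.91555055e-01,  1.55943787e+00, -2.32702975e-05,
        1.09172432e+00, -1.05621911e-01]), 'qvel': array([ 0.00029763,  0.00017453,  0.00070995,  0.00065757, -0.00014832,
       -0.00090608]), 'tau': array([ 2.72305388e-04, -6.12643504e+01, -2.58182162e+01,  6.92427484e-02,
        4.81717160e-02, -7.08846324e-05]), 'eef_pos': array([ 253.52655829, -571.00125106,  214.06854113]), 'tcp_rot': array([-3.14149462e+00,  1.12050121e-03, -1.15297655e+00]), 'ft_force': array([-0.8327778 , -0.06384384,  0.08281088]), 'moment': array([ 0.00760411,  0.05820925, -0.02127112]), 'opening': 0.9969653857578956}
top [518.83968882  10.9688579  878.219437  ] [-3.03065915  0.0076592  -1.59275674] 409.8165545063288
jig 0.84 [137. 178. 224. 318.] 10458 [544.1 207.6  50.5] [38. 58.]
  strip rect ((548.793701171875, 209.72015380859375), (150.91552734375, 268.5255432128906), 86.91815948486328)
  rect ((548.2569580078125, 209.7088623046875), (150.95016479492188, 270.4620361328125), 86.89883422851562)
jig_knob 0.61 [168. 234. 185. 251.] 208 [557.2 206.1  90.1] [7
[... 190 characters left out ...]
178.   87.] [ 590. -149.   95.]
scene [ 839.06370244 -455.60618433  507.41574761] [-2.29128528  0.00442574  0.46444984] 400.5363706096259
jig 0.57 [218. 104. 364. 195.] 7740 [571.5 177.7  47.4] [ 9. 57.]
  strip rect ((550.069580078125, 208.85348510742188), (155.0820770263672, 269.95928955078125), 87.156982421875)
  rect ((549.8323364257812, 208.86526489257812), (155.0820770263672, 271.271484375), 87.156982421875)
jig_knob 0.5 [291. 119. 304. 136.] 210 [563.4 199.3  84.6] [70. 91.]
  top [561.4 204.5  89.3] 99 [546. 193.  85.] [574. 221.  92.]
smalljig_knob 0.75 [191. 243. 210. 264.] 393 [ 583.6 -170.6   87.8] [71. 91.]
  top [ 581.4 -167.4   89.3] 250 [ 568. -179.   85.] [ 593. -153.   92.]
```

View pics/top1.png

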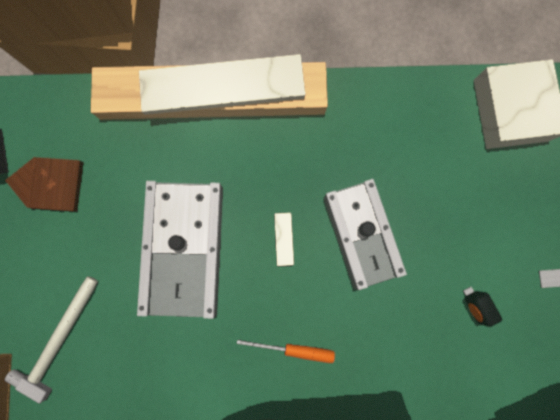

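View pics/scene1.png

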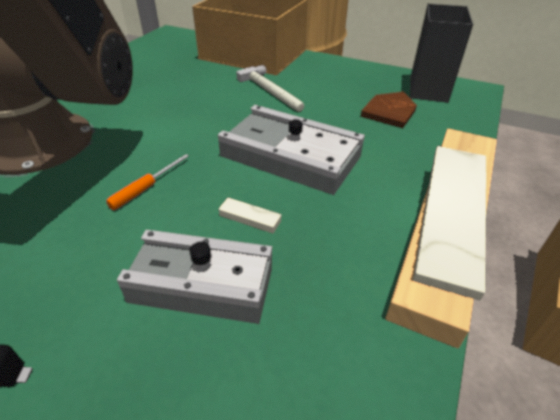

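```bash
python3 -m inch '[[0,0,3,15,39,0,0.2],[0,0,3,15,39,0,0.2],[0,0,3,15,39,0,0.2],[0,0,3,15,39,0,0.2],[0,0,3,15,39,0,0.2],[0,0,3,15,39,0,0.2],[0,0,3,15,39,0,0.2],[0,0,3,15,39,0,0.2],[0,0,3,15,39,0,0.2],[0,0,3,15,39,0,0.2]]'
python3 -m inch '[[0,0,3.3,15,39,0,0.2],[0,0,3.3,15,39,0,0.2],[0,0,3.3,15,39,0,0.2],[0,0,3.3,15,39,0,0.2],[0,0,3.3,15,39,0,0.2],[0,0,3.3,15,39,0,0.2],[0,0,3.3,15,39,0,0.2],[0,0,3.3,15,39,0,0.2],[0,0,3.3,17,39,0,0.2],[0,0,3.3,18,39,0,0.2]]'
```

```text
t: 1.4
eef_pos: [404.0, -179.7, 214.9]
tcp_rot: [-3.142, -0.001, -0.627]
ft_force: [0.4, 0.0, -0.3]
opening: 0.596
t: 2.4
eef_pos: [559.0, 210.6, 214.8]
tcp_rot: [-3.142, -0.0, -0.051]
ft_force: [-0.1, -1.0, 0.6]
opening: 0.599
```

```bash
python3 -m inch '[[0,0,0,0,-1,-30,0.2],[0,0,0,0,0,-30,0.2],[0,0,0,0,0,-30,0.2],[0,0,0,0,0,0,0.2],[0,0,0,0,0,0,0.2]]'
python3 - <<'E'
from h import *
c=cam("wrist"); cv2.imwrite("pics/w1.png",c["color"][...,::-1])
r=regions_of("jig_knob","wrist")
s=state(); print(s["eef_pos"],s["tcp_rot"])
if r:
    m=r[0]["pixels"]&(c["depth"]>0); print(r[0]["score"],m.sum())
    v,u=np.nonzero(m); x,y=(u-c["cx"])/c["fx"],(v-c["cy"])/c["fy"]; th=np.hypot(x,y)
    d=c["depth"][m]; k=np.tan(th)/th
    P=np.stack([x*k*d,y*k*d,d],-1)@rot(c).T+np.array(c["position"])
    t=P[abs(P[:,2]-90)<4]; print(len(t),t.mean(0),t.min(0),t.max(0), cv2.minEnclosingCircle(t[:,:2].astype(np.float32)))
E
```

```text
t: 2.9
eef_pos: [558.8, 207.8, 125.2]
tcp_rot: [3.142, 0.0, -0.054]
ft_force: [1.3, 0.4, 0.9]
opening: 0.601
[559.40930585 207.87058216 126.31748745] [-3.14090115e+00 -2.32606633e-03 -5.35747142e-02]
0.8 1663
1386 [558.45469653 210.13756831  89.31401315] [543.67803376 193.99787016  86.00238934] [573.0054468  224.09647595  92.17676451] ((558.2653198242188, 209.06304931640625), 15.10703182220459)
```

View pics/w1.png

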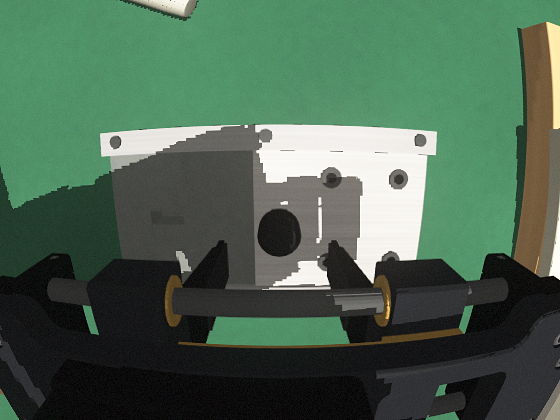

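Wrist view: the knob at (279,232) lies centred between the fingertips (~222 and ~335); the bushings are clear of the fingers. The circle fit gives (558.3, 209.1) with r 15.1, as expected. Descend and grip.

```bash
python3 -m inch '[[0,0,0,-0.5,1.3,-25,0.2],[0,0,0,0,0,-20,0.2],[0,0,0,0,0,-12,0.2],[0,0,0,0,0,-5,0.2],[0,0,0,0,0,0,0.2],[0,0,0,0,0,0,-1],[0,0,0,0,0,0,-1],[0,0,0,0,0,0,-1],[0,0,0,0,0,0,-1],[0,0,0,0,0,0,-1]]'
python3 -m inch '[[0,0,0,0,0,0,-1],[0,0,0,0,0,0,-1]]'
```

```text
t: 4.0
eef_pos: [558.5, 209.1, 63.1]
tcp_rot: [-3.141, -0.001, -0.053]
ft_force: [0.9, 0.2, 2.6]
opening: 0.308
t: 4.2
eef_pos: [558.5, 209.1, 63.1]
tcp_rot: [-3.141, -0.001, -0.053]
ft_force: [1.5, -0.4, 5.6]
opening: 0.306
```

Gripped: 0.306 × 95 ≈ 29 mm, which matches the knob. Lift 13 mm.

```bash
python3 -m inch '[[0,0,0,0,0,4,-1],[0,0,0,0,0,4,-1],[0,0,0,0,0,3,-1],[0,0,0,0,0,2,-1],[0,0,0,0,0,0,-1],[0,0,0,0,0,0,-1]]'
```

```text
t: 4.8
eef_pos: [557.6, 209.1, 75.4]
tcp_rot: [3.141, 0.001, -0.053]
ft_force: [1.4, 2.1, -10.6]
opening: 0.308
```

Spring force of ~10 N fits a ~13 mm lift. Slide along the jig's −x.

```bash
python3 -m inch '[[0,0,0,-5,0.3,0,-1],[0,0,0,-10,0.5,0,-1],[0,0,0,-10,0.5,0,-1],[0,0,0,-5,0.3,0,-1],[0,0,0,0,0,0,-1]]'
```

```text
t: 5.3
eef_pos: [526.5, 210.7, 75.6]
tcp_rot: [3.141, 0.002, -0.053]
ft_force: [-2.0, 3.3, -9.7]
opening: 0.307
```

```bash
python3 -m inch '[[0,0,0,-12,0.6,0,-1],[0,0,0,-12,0.6,0,-1],[0,0,0,-12,0.7,0,-1],[0,0,0,-12,0.7,0,-1],[0,0,0,-12,0.6,0,-1],[0,0,0,-6,0.4,0,-1],[0,0,0,-4,0.2,0,-1],[0,0,0,-2,0.1,0,-1],[0,0,0,0,0,0,-1],[0,0,0,0,0,0,-1]]'
```

```text
t: 6.3
eef_pos: [455.8, 214.5, 75.5]
tcp_rot: [3.141, 0.001, -0.054]
ft_force: [-2.1, 1.6, -10.8]
opening: 0.306
```

Slide ≈ 102 mm, no contact with the stop. Lower into the notch, then release and back off.

```bash
python3 -m inch '[[0,0,0,0,0,-4,-1],[0,0,0,0,0,-4,-1],[0,0,0,0,0,-3,-1],[0,0,0,0,0,-1.5,-1],[0,0,0,0,0,0,-1],[0,0,0,0,0,0,-1]]'
python3 -m inch '[[0,0,0,0,0,0,0.2],[0,0,0,0,0,0,0.2],[0,0,0,0,0,0,0.2],[0,0,0,0,0,0,0.2],[0,0,0,0,0,0,0.2],[0,0,0,0,0,10,0.2],[0,0,0,0,0,30,0.2],[0,0,0,0,0,40,0.2],[0,0,0,0,0,40,0.2],[0,0,0,0,0,0,0.2]]'
python3 - <<'E'
from h import *
c=cam("wrist")
r=regions_of("jig_knob","wrist")
for r in r[:1]:
    m=r["pixels"]&(c["depth"]>0); print(r["score"],m.sum())
    v,u=np.nonzero(m); x,y=(u-c["cx"])/c["fx"],(v-c["cy"])/c["fy"]; th=np.hypot(x,y)
    d=c["depth"][m]; k=np.tan(th)/th
    P=np.stack([x*k*d,y*k*d,d],-1)@rot(c).T+np.array(c["position"])
    t=P[P[:,2]>np.percentile(P[:,2],90)-6]; print(len(t),np.median(t,0),cv2.minEnclosingCircle(t[:,:2].astype(np.float32)))
cv2.imwrite("pics/w2.png",c["color"][...,::-1])
c=cam("scene");cv2.imwrite("pics/s2.png",c["color"][...,::-1])
P=cloud(c)
for k in("jig_knob","smalljig_knob"):
  for r in regions_of(k,"scene")[:2]:
    q=P[r["pixels"]&(c["depth"]>0)]; t=q[q[:,2]>np.percentile(q[:,2],95)-6]; print(k,r["score"],t.mean(0).round(1))
E
```

```text
t: 6.9
eef_pos: [456.3, 214.5, 63.2]
tcp_rot: [-3.142, -0.0, -0.053]
ft_force: [-0.7, 0.2, -6.0]
opening: 0.309
t: 7.9
eef_pos: [457.8, 215.2, 188.4]
tcp_rot: [-3.139, -0.008, -0.053]
ft_force: [0.8, 0.1, -0.2]
opening: 0.603
0.64 1031
893 [454.9579877  215.85893622  89.61666953] ((454.88031005859375, 214.6448516845703), 15.016080856323242)
jig_knob 0.67 [458.5 210.1  89.3]
smalljig_knob 0.78 [ 581.  -166.7   89.2]
smalljig_knob 0.58 [459.1 210.1  89.3]
```

View pics/s2.png

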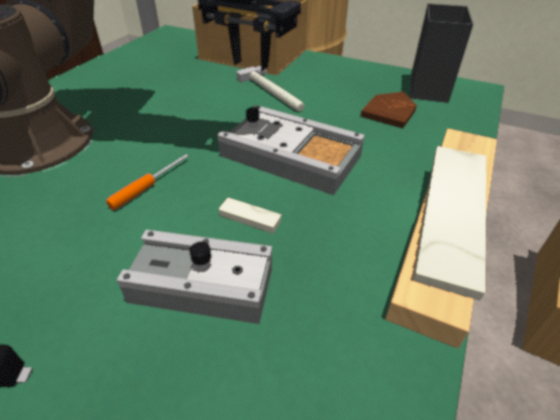

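View pics/w2.png

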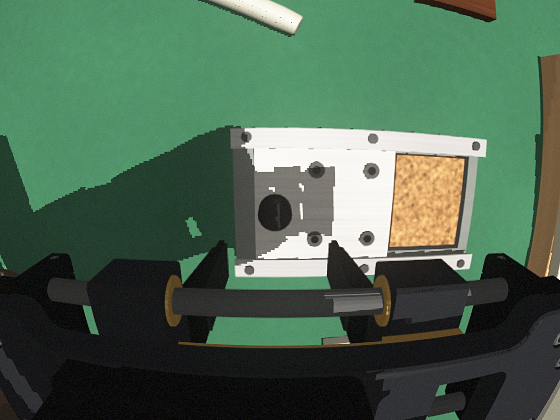

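The block at wrist (428,200) is fully uncovered and the cover has slid towards the robot, with its knob at (275,213). The knob top is at 89.5 mm, the same as when shut, so the plunger is home. In the scene view, the small jig's knob at (200,253) is unchanged.

```bash
python3 -c "from cell import ticket; print(ticket.job_done())"
```

```text
the job is handed in; nothing more can be done
None
```

The larger jig (the left one, with four bushings) is open and its pine block is fully uncovered. I gripped the knob, lifted the plunger about 12–13 mm, slid the cover about 103 mm towards the robot, lowered the plunger into the notch, released it and backed off. The job was handed in at about 8 s.

**Last checks:**
- **Slide:** the knob moved from x = 558.3 to 454.9 mm, about 103.5 mm of slide. That is inside the notch's 86–105 mm range.
- **Plunger:** the knob top is at about 89.5 mm, against 89.3 mm when shut, so the plunger has dropped home.
- **Smaller jig:** still shut, with its knob where it was to within 1 mm.
- **Robot:** clear of everything, about 125 mm above the grasp height.

**Disagreements:** the scene camera put the larger jig's knob about 4 mm from the wrist camera's estimate, as it had before the move. The small-jig detector also gave a second, lower-scored hit on the larger jig's knob, which is a misreport. No check failed.

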